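# Put the charged lamp back on its base and switch it on

## Task

The cordless desk lamp has finished charging: lift it out of its charging dock and press its spigot down into the steel sleeve on the aluminium base, past the side spring plunger, until the plunger has clicked into the groove and the lamp's collar sits flush on the sleeve before you let go of it. Only then push the toggle switch on the base all the way over to on, and let go. Be gentle: never press on the base, the sleeve or the switch with more than about 2.5 kg (25 N), and leave the chess set, the saucer and the tea glass holder where they are.

Things in the scene. Friction and masses are not known exactly. Their poses are not given: they have to be found in the camera images.
- lamp: White cordless LED lamp, 0.25 kg, upright in the dock at the start. Origin: centre of its collar's underside, z up the stem. Collar 36 mm dia, 6 mm thick; below it a steel spigot 18 mm dia, 60 mm long, its lowest 12 mm tapering to 10.4 mm; a groove 3.8 mm deep and 17 mm wide round it, deepest 12 mm below the collar.
- lamp_head (a point): Centre of the bar-shaped lamp head on top of the 14 mm stem, 97 mm above the lamp's origin: 110 mm along the lamp's x, 28 mm along its y, 34 mm high (80 to 114 mm above the origin). Grip it from above, here, across the 28 mm.
- dock: White plastic charging dock, a fixed block 90 x 90 x 66 mm, origin at the centre of its underside. A loose 22 mm bore in the middle of its top, 63 mm deep; the lamp's collar rests on the top, so pull straight up by at least 65 mm.
- lamp_base: Aluminium lamp base, fixed: a plate 110 mm (x) by 240 mm (y) by 18 mm thick, origin at the centre of its underside. The steel sleeve stands at x = 0, y = -70 mm, the toggle switch at x = 0, y = +70 mm on a white housing 46 x 34 mm whose top is 32 mm above the table.
- socket_axis (a point): On the sleeve's axis, level with the plate's top (18 mm above the table). Upright steel sleeve, 36 mm outside, 19 mm bore, flared to 23 mm over the top 4 mm, in a guide ring (48 mm dia, 24 mm high). Its rim is 62 to 99 mm above this point: height-adjustable, different each time and not reported, so feel (or see) it. Pushing does not shift it. The lamp is home when its collar rests on the rim.
- plunger (a joint): Spring plunger in the sleeve, 12 mm below the rim, entering from the base's -y side; knob 41 mm out from the axis. In m: 0 = ball 4.5 mm into the bore; 0.002 to 0.004 riding on the spigot; about 0 again once in the groove, lamp home. Spring 4 to 6 N. Passing it takes a push of 4 to 13 N, which drops at the groove just before the collar meets the rim.
- toggle (a joint): Toggle switch lever, in rad: 0 = off, leaning to the base's -x side; 1.0 = on, fully over to the base's +x side. Hinged about the base's y axis 32 mm above the table, stiff enough to stay where it is left (about 2 N at the tip).
- toggle_tip (a point): Centre of the 13 mm ball at the end of the toggle lever, 36 mm from its hinge axis.
- chess_set: Bystander: red travel chess set, 150 x 150 x 18 mm with small pieces up to 30 mm high on it, loose. Origin at the centre of its underside.
- saucer: Bystander: empty ceramic saucer, 140 mm in diameter, 18 mm high, loose. Origin at the centre of its underside.
- tea_holder: Bystander: stainless steel tea glass holder with a handle, 72 mm in diameter, 65 mm high, loose. Origin at the centre of its underside.
Things that resemble listed ones, but are neither listed nor needed, are in the scene too. What is shaped like the lamp but blue or brown is not meant.

How it is judged:
By the outcome, as a careful person would: the job done as asked, in the order asked, and still so for the second after the job is handed in, with the robot touching nothing.
It also fails if it takes over 59 s, if anything falls off the work surface, if the arm or the gripper's body presses on something with over 40 N, if the wrist force passes 120 N, or if a joint passes its speed limit or range.

## Robot

A 6-joint arm with a two-finger parallel gripper is mounted at the origin on the work surface. World frame = base frame: x ahead of the robot, y to its left, z up, the work surface at z = 0. Lengths are in mm, angles in rad, forces in N, time in s.
With the tool pointing down it reaches from about 350 to 975 mm from the base axis. Payload 7.1 kg.
Tool frame: the origin (TCP) lies on the centre line of the jaws, within the pads' length; the fingertips stand 8 mm ahead of it and the grasp point (between the pads) lies 11 mm behind it; z points along the fingers, x is the direction in which the jaws open and shut, and the axes are right-handed (so a half turn about z gives the same grasp; the last joint's range is limited). The gripper opens to 88 mm and grips with 3 to 60 N. Pads are 20 mm wide; open, the fingers measure 115 mm over their backs; the gripper's body (75 mm by 178 mm) begins 61 mm behind the grasp point.
Start: joints at [1.207, 0.423, 1.63, -0, 1.089, -0.019], TCP at [211.223, 588.209, 230.675] pointing down, gripper open.
Joint ranges: [-3, 3], [-0.9, 2.11], [0.09, 2.58], [-1.31, 4.45], [0.11, 2.69], [-2.54, 2.54]. Speed limits (rad/s): [2.39, 2.39, 3.01, 3.14, 3.14, 3.14].

## Interface

Orientations are given as a rotation vector (axis times angle).
In Python, from workcell import ctrl gives the robot as it stands.
- The arm moves only by the shell command python3 -m handwheel 'ROWS'. ROWS is JSON, a list of rows, each a list of 3 entries, a list of its own where there are three numbers: the turn, a rotation vector about the tool's x, y, z in rad, then the shift along the tool's x, y, z in mm, then the opening, from 0 (shut) to 1 (fully open). In form: [[[ax, ay, az], [tx, ty, tz], jaw], ...]. A call has exactly 10 rows; each row shifts and turns the pose as measured when the row begins, along the tool's axes as they then stand; what a row does not reach is not made up. A row lasts 1/12 s, in which the tool goes at most 41.7 mm and 7.16 degrees, less where a joint would pass 70% of its speed; a pose out of reach is approached as far as the arm can. A call with a gripper value outside its range is refused whole. The fingers move at their own pace and stop on an object; the grip force is fixed at half the most. Time passes only in rows, so rows that do not move let the fingers close, or fill a call up. It gives the time, the measured TCP pose, the force and the opening at its end, in the units of the state.
- ctrl.get_obs(): the state, without advancing time (a new reading comes with each control period).
- ctrl.get_image(name): name is "scene" or "top" or "wrist"; returns a dict with "pixels" (384x512x3 uint8, red, green, blue), "camera_matrix" (3x3 intrinsics, pixels), "rvec" (rotation vector, rad) and "tvec" (3), from world to camera coordinates, as OpenCV has them. Camera axes: x right, y down, z forward; pixel columns grow to the right and rows downward; lengths in mm; the calibration is good to about 2 mm. A picture is of the moment at which its call begins. There is no depth.
- ctrl.close_job(): hands the job in, once; it reports no verdict.
Trained networks look in a picture, given as the dict that the camera call returned (one of the last four; its "shot" number tells which), for a name from the list of things; names that differ only in an ending like _2 or _b are one class to them, and where a whole thing is asked for, a point or a joint stands for the part that bears it (a point fixed in the world has none). Each returns a list of dicts, best first, with "score" (0 to 1); they miss things now and then, are a little off and sometimes report something else, mostly with a low value. They report only what shows in the picture. A call takes as long as a camera call. They do not tell look-alikes from the thing itself.
- ctrl.look_for(picture, query): "position" ([x, y, z] in mm, in the coordinates of the camera as it stood for that picture, good to about 4 mm: the middle of the surface that is visible of it).
- ctrl.spot_point(picture, query): "position" ([x, y, z] in mm, in the coordinates of the camera as it stood for that picture, good to about 4 mm: a listed point, or the origin of a listed thing).
The state is a dict: "t": time; "qpos": joint angles; "qvel": joint speeds; "joint_torque": joint torques, N m; "ee_pos": TCP position; "orientation": TCP orientation; "ft_force": force on the tool from outside, world axes, zero at the start; "moment": the same for the moment, N m; "width": finger opening in mm.
Only numpy, scipy, OpenCV 4.12 (cv2) and the standard library are available. Lean on these libraries where they do the work, as an engineer would, in place of code of your own. Each camera call takes 0.05 s, during which the arm holds its last target.

## Working session

There is one attempt and no reset: what is moved stays moved. The work goes in short steps, Python scripts to look and compute and a shell command to move; the robot and the scene stay as the last step left them, time stands still between calls to the robot, and variables do not carry over. Pictures are saved under pics/ and viewed, and the job is handed in when it is done.

```bash
mkdir -p pics; cat > h.py <<'E'
from workcell import ctrl
import numpy as np, cv2
def w(pic,p):
    R,_=cv2.Rodrigues(np.array(pic["rvec"],float)); return R.T@(np.array(p,float)-np.array(pic["tvec"],float).ravel())
def px(pic,p):
    q,_=cv2.projectPoints(np.array([p],float),np.array(pic["rvec"],float),np.array(pic["tvec"],float),np.array(pic["camera_matrix"],float),None); return q.ravel()
def save(pic,n,s=1.5): cv2.imwrite(f"pics/{n}.png",cv2.resize(np.array(pic["pixels"])[:,:,::-1],None,fx=s,fy=s,interpolation=cv2.INTER_CUBIC))
E
python3 - <<'E'
from h import *
o=ctrl.get_obs(); print({k:np.round(v,3).tolist() for k,v in o.items()})
for n in("top","scene"):
    p=ctrl.get_image(n); save(p,n+"0")
    print(n, w(p,[0,0,0]).round())
    for f,q in(("spot_point","lamp"),("spot_point","lamp_head"),("spot_point","dock"),("spot_point","lamp_base"),("spot_point","socket_axis"),("spot_point","toggle_tip"),("spot_point","chess_set"),("spot_point","saucer"),("spot_point","tea_holder")):
        for d in getattr(ctrl,f)(p,q)[:4]:
            x=w(p,d["position"]); print(q,round(d["score"],2),x.round(1),px(p,x).round())
E
```

```text
{'t': 0.0, 'qpos': [1.207, 0.424, 1.631, -0.0, 1.089, -0.019], 'qvel': [0.001, -0.001, 0.0, -0.001, 0.001, -0.0], 'joint_torque': [-0.001, -54.463, -27.366, 0.064, 0.023, -0.0], 'ee_pos': [211.028, 587.717, 229.905], 'orientation': [2.569, 1.807, -0.002], 'ft_force': [0.018, 0.073, 0.904], 'moment': [0.001, -0.02, -0.008], 'width': 87.583}
top [459.  12. 991.]
lamp 0.91 [358.5 110.5  60. ] [210. 269.]
lamp 0.67 [519.9 146.9  65.4] [198. 202.]
lamp 0.58 [504.7 279.9  57.4] [144. 207.]
lamp_head 0.88 [501.1 282.5 158.4] [129. 206.]
lamp_head 0.64 [523.6 146.9 163.5] [191. 197.]
lamp_base 0.86 [ 520.4 -158.6   -0.8] [317. 206.]
socket_axis 0.83 [ 541.6 -231.7   15.4] [347. 198.]
toggle_tip 0.58 [492.9 -95.3  63.8] [296. 215.]
chess_set 0.85 [ 756.5 -222.2    2.5] [342. 119.]
saucer 0.85 [736.3 239.5   1.7] [169. 122.]
tea_holder 0.89 [740.6 -18.1   1.3] [266. 123.]
tea_holder 0.21 [ 535.4 -231.2   15.6] [346. 201.]
scene [1136. -541.  715.]
lamp 0.78 [502.2 281.9  58.5] [313. 163.]
lamp 0.61 [357.2 114.2  62. ] [239. 163.]
lamp 0.57 [521.8 150.6  64.2] [287. 182.]
lamp_head 0.97 [498.2 282.9 156.6] [315. 134.]
lamp_head 0.81 [524.8 146.  161.3] [289. 153.]
lamp_head 0.59 [358.3 109.9 157.2] [237. 136.]
socket_axis 0.93 [ 535.2 -224.5   15.9] [179. 264.]
toggle_tip 0.67 [741.8 -16.2  -1.4] [305. 273.]
toggle_tip 0.44 [488.  -95.6  60.9] [209. 216.]
chess_set 0.96 [ 760.1 -224.1   -3. ] [243. 332.]
saucer 0.56 [520.5 148.8  -2.4] [285. 201.]
saucer 0.55 [7.364e+02 2.383e+02 1.000e-01] [367. 223.]
tea_holder 0.85 [739.3 -15.8  -5.5] [304. 274.]
```

View pics/top0.png

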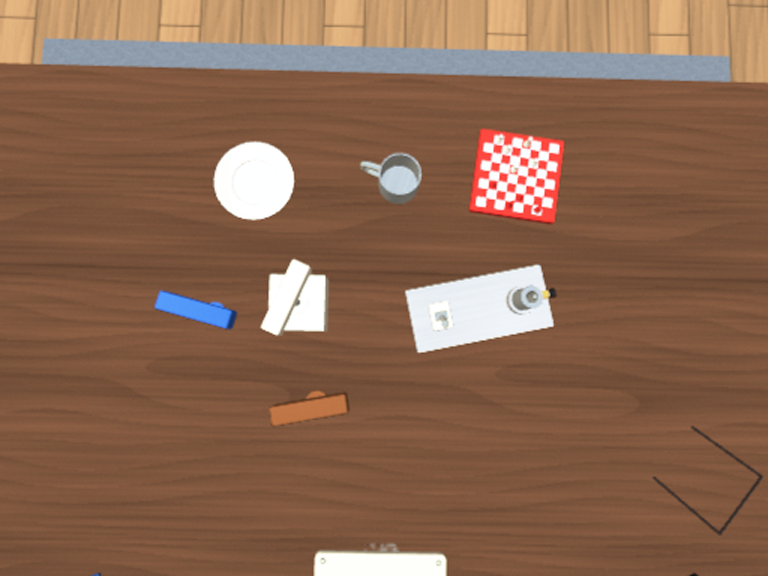

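View pics/scene0.png

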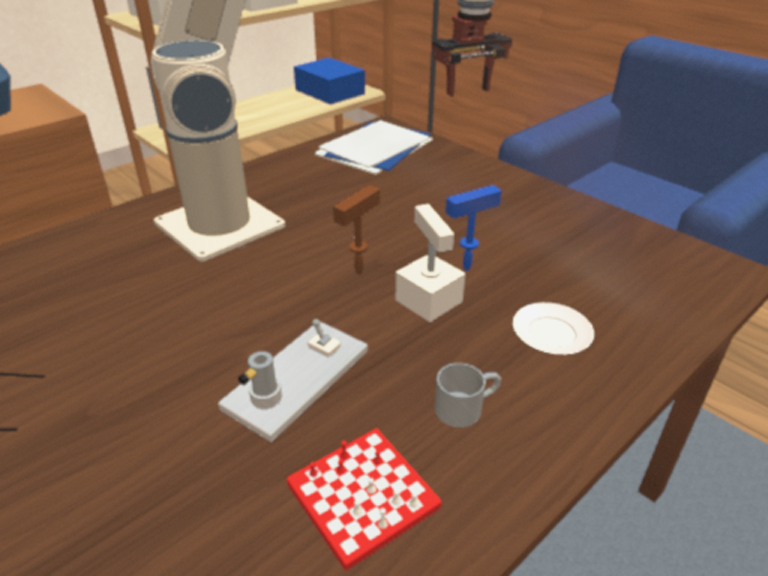

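The white lamp stands in the dock at about (290,297) px in the top view. The sleeve is at about (528,298), the switch at (441,316). Next I'll measure the head's yaw, the base pose and the sleeve rim.

```bash
cat >> h.py <<'E'
def ray(pic,u,z):
    """full-res pixel onto plane z"""
    K=np.array(pic["camera_matrix"],float);R,_=cv2.Rodrigues(np.array(pic["rvec"],float));c=w(pic,[0,0,0])
    d=R.T@np.linalg.inv(K)@np.array([u[0],u[1],1.]); return c+d*(z-c[2])/d[2]
E
python3 - <<'E'
from h import *
import pickle
t=ctrl.get_image("top"); s=ctrl.get_image("scene")
pickle.dump((t,s),open("ts.pkl","wb"))
def crop(p,x0,y0,x1,y1,f,n): cv2.imwrite(f"pics/{n}.png",cv2.resize(np.array(p["pixels"])[y0:y1,x0:x1,::-1],None,fx=f,fy=f,interpolation=cv2.INTER_CUBIC))
crop(t,165,165,225,230,9,"lampc"); crop(t,265,170,375,240,7,"basec"); crop(s,140,200,250,300,6,"sbase")
g=np.array(t["pixels"]).astype(int)
# lamp head by bright cream colour: print hsv components
E
```

```text
(no output)
```

View pics/lampc.png

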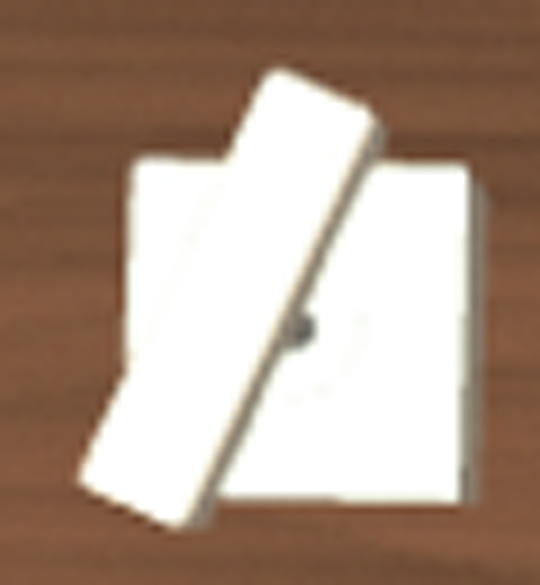

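View pics/basec.png

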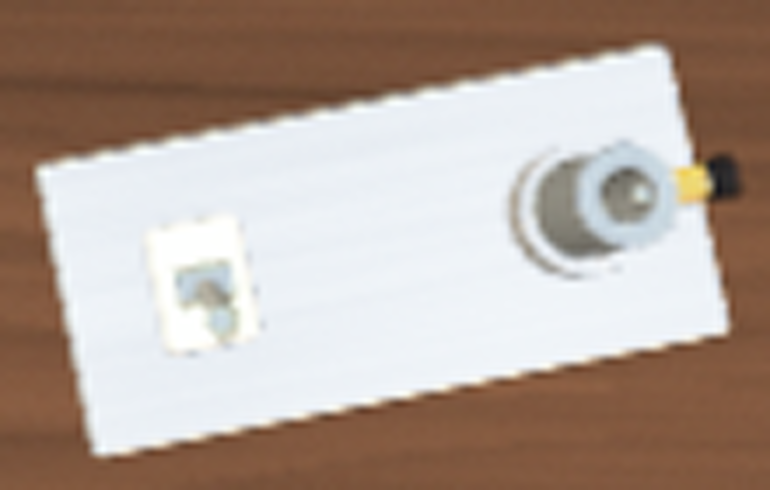

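View pics/sbase.png

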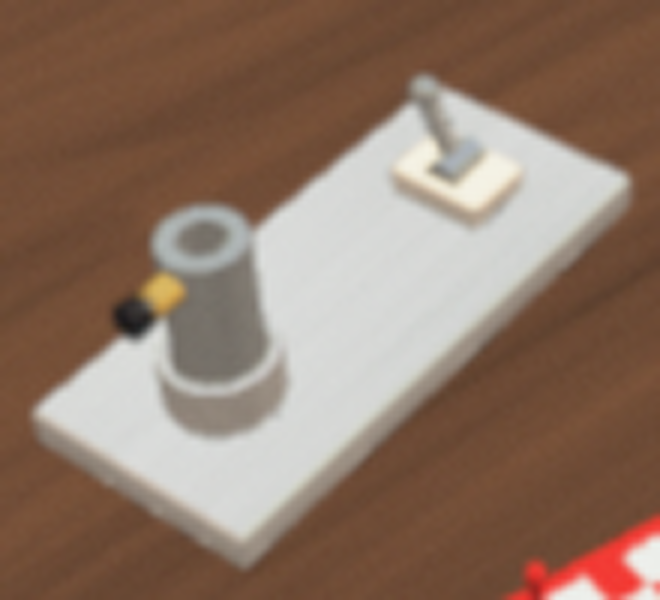

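```bash
python3 - <<'E'
from h import *
import pickle
t,s=pickle.load(open("ts.pkl","rb"))
f=lambda c,x0,y0,k:((c[0]+.5)/k+x0-.5,(c[1]+.5)/k+y0-.5)
L=[ray(t,f(c,165,165,9),180) for c in((275,68),(375,112),(187,528),(80,482))]
L=np.array(L)[:,:2];print("head",L.round(1).tolist(),L.mean(0).round(1),[np.linalg.norm(L[i]-L[i-1]).round(1) for i in range(4)])
d=(L[0]+L[1]-L[2]-L[3]);print("yaw head",np.arctan2(d[1],d[0]))
B=np.array([ray(t,f(c,265,170,7),18) for c in((40,168),(663,44),(728,332),(97,455))])[:,:2]
print("base",B.round(1).tolist(),B.mean(0).round(1),[np.linalg.norm(B[i]-B[i-1]).round(1) for i in range(4)])
y=(B[0]+B[3]-B[1]-B[2]);y/=np.linalg.norm(y);x=np.array([y[1],-y[0]]);print("x",x,"yaw",np.arctan2(x[1],x[0]))
print("socket",(B.mean(0)-70*y).round(1),"switch",(B.mean(0)+70*y).round(1))
D=np.array([ray(t,f(c,165,165,9),66) for c in((130,158),(472,165),(463,502))])[:,:2];print("dock",((D[0]+D[2])/2).round(1))
def P(p):
    R,_=cv2.Rodrigues(np.array(p["rvec"],float));return np.array(p["camera_matrix"])@np.c_[R,np.array(p["tvec"],float).ravel()]
def tri(a,b):
    X=cv2.triangulatePoints(P(t),P(s),np.array(a,float).reshape(2,1),np.array(b,float).reshape(2,1));return (X[:3]/X[3]).ravel().round(1)
print("rim",tri(f((625,195),265,170,7),f((203,238),140,200,6)))
print("tip",tri(f((222,322),265,170,7),f((424,88),140,200,6)))
print("knob",tri(f((725,177),265,170,7),f((133,313),140,200,6)))
for z in (85,100,117): print(z,ray(t,f((625,195),265,170,7),z).round(1),ray(s,f((203,238),140,200,6),z).round(1))
E
```

```text
head [[576.5, 138.0], [566.4, 113.6], [465.9, 154.6], [476.2, 180.4]] [521.2 146.7] [np.float64(108.9), np.float64(26.4), np.float64(108.5), np.float64(27.8)]
yaw head -0.3935128456187897
base [[548.6, -33.2], [600.4, -264.4], [493.9, -287.8], [443.7, -56.0]] [ 521.7 -160.3] [np.float64(107.4), np.float64(236.9), np.float64(109.1), np.float64(237.2)]
x [0.97661773 0.21498328] yaw 0.21667471011396833
socket [ 536.7 -228.7] switch [506.6 -92. ]
dock [521.4 147.3]
rim [ 536.6 -228.2   98.8]
tip [491.7 -95.2  67.1]
knob [ 544.4 -264.4   91.1]
85 [ 537.8 -231.9   85. ] [ 523.1 -221.2   85. ]
100 [ 536.5 -227.9  100. ] [ 537.7 -228.8  100. ]
117 [ 535.  -223.3  117. ] [ 554.2 -237.4  117. ]
```

```bash
python3 -m handwheel '[[[0,0,0.005],[-23,33,0],1],[[0,0,0.005],[-23,33,0],1],[[0,0,0.005],[-23,33,0],1],[[0,0,0.005],[-23,33,0],1],[[0,0,0.005],[-23,33,0],1],[[0,0,0.005],[-23,33,0],1],[[0,0,0.005],[-23,33,0],1],[[0,0,0.005],[-23,33,0],1],[[0,0,0.005],[-23,33,0],1],[[0,0,0.005],[-23,33,0],1]]'
cat >> h.py <<'E'
from scipy.spatial.transform import Rotation as Ro
def go(target, yawx=None, obs=None):
    """delta in tool axes to target TCP, and turn to make tool point down with tool x at yaw"""
    o=obs or ctrl.get_obs(); R=Ro.from_rotvec(o["orientation"]).as_matrix()
    t=R.T@(np.array(target,float)-np.array(o["ee_pos"])); y=np.arctan2(R[1,0],R[0,0])
    if yawx is None: yawx=y
    c,s_=np.cos(yawx),np.sin(yawx); Rt=np.array([[c,s_,0],[s_,-c,0],[0,0,-1]])
    r=Ro.from_matrix(R.T@Rt).as_rotvec()
    print("t",round(float(o["t"]),2),"pos",np.round(o["ee_pos"],1),"yaw",y.round(3),"F",np.round(o["ft_force"],1),"w",round(float(o["width"]),1),"=> shift",t.round(1),"turn",r.round(4),"q",np.round(o["qpos"],2))
E
python3 -c "
from h import *
go([521.3,146.9,235],1.177)"
```

```text
t: 1.93
ee_pos: [441.5, 250.7, 230.7]
orientation: [-2.601, -1.755, -0.01]
ft_force: [0.8, 0.1, -0.4]
width: 87.8
t 1.93 pos [441.5 250.7 230.7] yaw 1.187 F [ 0.8  0.1 -0.4] w 87.8 => shift [-66.3 112.9  -4.7] turn [ 0.0006 -0.0074  0.0099] q [ 0.49  0.25  1.89  0.01  1.   -0.7 ]
```

```bash
python3 -m handwheel '[[[0,-0.004,0.005],[-14,24,0],1],[[0,0,0.005],[-14,24,0],1],[[0,0,0],[-14,24,0],1],[[0,0,0],[-12,20,0],1],[[0,0,0],[-8,14,0],1],[[0,0,0],[-4,6,0],1],[[0,0,0],[0,0,0],1],[[0,0,0],[0,0,0],1],[[0,0,0],[0,0,0],1],[[0,0,0],[0,0,0],1]]'
python3 -c "
from h import *
go([521.3,146.9,235],1.177)
p=ctrl.get_image('wrist');save(p,'w1')
for q in ('lamp_head','lamp'):
  for d in ctrl.spot_point(p,q)[:2]: print(q,d['score'],w(p,d['position']))
"
```

```text
t: 2.77
ee_pos: [525.8, 135.1, 231.8]
orientation: [2.622, 1.731, 0.009]
ft_force: [0.3, -0.2, 0.8]
width: 87.8
t 2.77 pos [525.8 135.1 231.8] yaw 1.167 F [ 0.3 -0.2  0.8] w 87.8 => shift [ 9.  -8.8 -3.2] turn [ 0.0032 -0.0047 -0.0101] q [ 0.23  0.3   1.81  0.    1.02 -0.94]
lamp_head 0.91 [521.05214947 145.93767999 161.34356279]
lamp_head 0.91 [360.45877317 108.33387874 154.60326452]
lamp 0.7 [500.35166882 279.09156661  56.89978567]
lamp 0.58 [522.82834533 145.78483418  68.80793848]
```

View pics/w1.png

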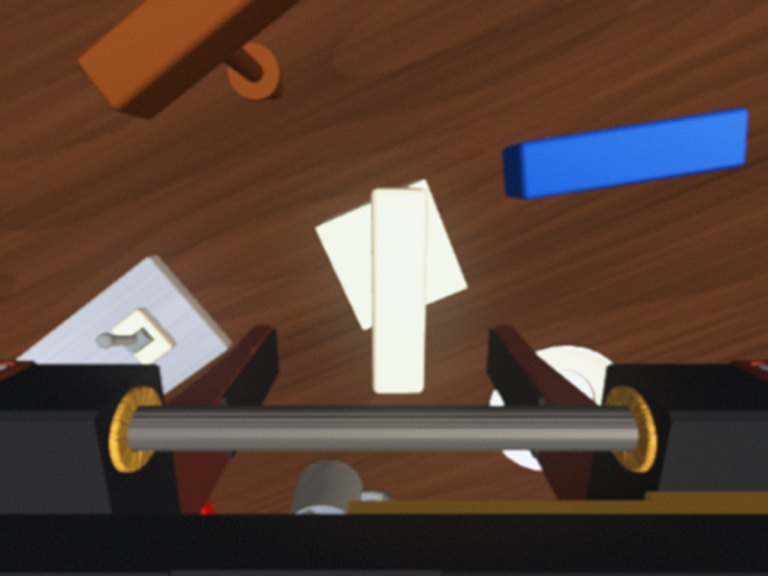

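The wrist view shows the white head upright at (398,290), parallel to the pads, and the position agrees with the other views. I'll correct the offset and descend.

```bash
python3 -m handwheel '[[[0.003,-0.004,-0.01],[5,-5,0],1],[[0,0,0],[3,-3,6],1],[[0,0,0],[1,-1,14],1],[[0,0,0],[0,0,14],1],[[0,0,0],[0,0,14],1],[[0,0,0],[0,0,12],1],[[0,0,0],[0,0,6],1],[[0,0,0],[0,0,0],1],[[0,0,0],[0,0,0],1],[[0,0,0],[0,0,0],1]]'
python3 -c "
from h import *
go([521.2,146.6,152],1.177)"
```

```text
t: 3.75
ee_pos: [518.8, 153.6, 162.2]
orientation: [-2.606, -1.754, -0.002]
ft_force: [-0.9, -0.6, 0.7]
width: 87.9
t 3.75 pos [518.8 153.6 162.2] yaw 1.185 F [-0.9 -0.6  0.7] w 87.9 => shift [-5.6  4.8 10.2] turn [ 0.0006 -0.0014  0.0077] q [ 0.27  0.39  1.87  0.    0.88 -0.92]
```

```bash
python3 -m handwheel '[[[0,0,0.004],[-3,2,3],1],[[0,0,0],[-1,1,4],1],[[0,0,0],[0,0,2],1],[[0,0,0],[0,0,0],1],[[0,0,0],[0,0,0],1],[[0,0,0],[0,0,0],1],[[0,0,0],[0,0,0],1],[[0,0,0],[0,0,0],1],[[0,0,0],[0,0,0],1],[[0,0,0],[0,0,0],1]]'
python3 -c "
from h import *
go([521.2,146.6,152],1.177)"
```

```text
t: 4.58
ee_pos: [522.1, 148.4, 155.1]
orientation: [2.61, 1.747, 0.01]
ft_force: [-1.4, 0.1, 0.1]
width: 87.7
t 4.58 pos [522.1 148.4 155.1] yaw 1.18 F [-1.4  0.1  0.1] w 87.7 => shift [-2.  -0.1  3.1] turn [ 0.0046 -0.0044  0.0027] q [ 0.25  0.4   1.87  0.    0.86 -0.93]
```

```bash
python3 -m handwheel '[[[0.004,-0.004,0.002],[-2,0,3],1],[[0,0,0],[0,0,0],1],[[0,0,0],[0,0,0],0.6],[[0,0,0],[0,0,0],0.3],[[0,0,0],[0,0,0],0.1],[[0,0,0],[0,0,0],0],[[0,0,0],[0,0,0],0],[[0,0,0],[0,0,0],0],[[0,0,0],[0,0,0],0],[[0,0,0],[0,0,0],0]]'
python3 -c "
from h import *
go([521.2,146.6,152],1.177)"
```

```text
t: 5.42
ee_pos: [521.2, 146.5, 151.7]
orientation: [2.612, 1.745, 0.0]
ft_force: [0.5, -0.6, -0.6]
width: 37.9
t 5.42 pos [521.2 146.5 151.7] yaw 1.178 F [ 0.5 -0.6 -0.6] w 37.9 => shift [ 0.1 -0.1 -0.3] turn [ 0.0002 -0.      0.0006] q [ 0.25  0.41  1.87 -0.    0.86 -0.93]
```

```bash
python3 -m handwheel '[[[0,0,0],[0,0,0],0],[[0,0,0],[0,0,0],0],[[0,0,0],[0,0,0],0],[[0,0,0],[0,0,0],0],[[0,0,0],[0,0,-3],0],[[0,0,0],[0,0,-5],0],[[0,0,0],[0,0,-8],0],[[0,0,0],[0,0,-8],0],[[0,0,0],[0,0,-8],0],[[0,0,0],[0,0,-8],0]]'
python3 -c "
from h import *
go([521.2,146.6,252],1.177)"
```

```text
t: 6.25
ee_pos: [519.8, 146.0, 193.2]
orientation: [-2.612, -1.744, 0.006]
ft_force: [0.4, 0.8, -2.5]
width: 27.9
t 6.25 pos [519.8 146.  193.2] yaw 1.178 F [ 0.4  0.8 -2.5] w 27.9 => shift [  0.9   0.9 -58.8] turn [-0.003   0.0026  0.0007] q [ 0.25  0.35  1.85 -0.    0.95 -0.93]
```

```bash
python3 -m handwheel '[[[0,0,0],[1,1,-12],0],[[0,0,0],[0,0,-14],0],[[0,0,0],[0,0,-14],0],[[0,0,0],[0,0,-14],0],[[0,0,0],[0,0,-12],0],[[0,0,0],[-12,4,-8],0],[[0,0,0],[-20,7,-5],0],[[0,0,0],[-26,9,0],0],[[0,0,0],[-30,10,0],0],[[0,0,0],[-30,10,0],0]]'
python3 -c "
from h import *
go([536.7,-228.5,290],1.177)"
```

```text
t: 7.08
ee_pos: [512.7, 21.0, 286.2]
orientation: [2.604, 1.756, 0.005]
ft_force: [0.5, 0.9, -3.0]
width: 27.6
t 7.08 pos [512.7  21.  286.2] yaw 1.187 F [ 0.5  0.9 -3. ] w 27.6 => shift [-222.3  115.8   -4. ] turn [ 0.0029 -0.0022  0.0097] q [ 0.02  0.19  1.82  0.    1.13 -1.17]
```

```bash
python3 -m handwheel '[[[0,0,0.004],[-30,16,0],0],[[0,0,0.004],[-30,16,0],0],[[0,0,0],[-30,16,0],0],[[0,0,0],[-30,16,0],0],[[0,0,0],[-24,12,0],0],[[0,0,0],[-16,8,0],0],[[0,0,0],[-10,5,0],0],[[0,0,0],[-4,2,0],0],[[0,0,0],[0,0,0],0],[[0,0,0],[0,0,0],0]]'
python3 -c "
from h import *
go([536.7,-228.5,290],1.177)
p=ctrl.get_image('wrist');save(p,'w2')
p=ctrl.get_image('scene');save(p,'s2');t=ctrl.get_image('top');save(t,'t2')
for n,c in(('s',p),('t',t)):
  for q in ('lamp','lamp_head'):
    for d in ctrl.spot_point(c,q)[:4]: print(n,q,round(d['score'],2),w(c,d['position']).round(1))
"
```

```text
t: 7.92
ee_pos: [523.1, -194.1, 291.0]
orientation: [2.615, 1.736, 0.003]
ft_force: [0.6, -0.2, -2.5]
width: 27.8
t 7.92 pos [ 523.1 -194.1  291. ] yaw 1.172 F [ 0.6 -0.2 -2.5] w 27.8 => shift [-26.4  25.9   1.1] turn [ 0.0035  0.0001 -0.0051] q [-0.38  0.26  1.72 -0.    1.16 -1.55]
s lamp 0.94 [496.1 279.7  60.4]
s lamp 0.75 [ 523.9 -192.8  206.9]
s lamp 0.64 [358.1 112.4  64.1]
s lamp_head 0.96 [ 521.8 -195.2  299.6]
s lamp_head 0.81 [497.9 282.  155.5]
s lamp_head 0.72 [358.5 110.5 155.5]
t lamp 0.81 [ 525.3 -189.4  205.5]
t lamp 0.74 [362.1 109.5  59.4]
t lamp 0.62 [500.9 279.4  58.9]
t lamp_head 0.95 [362.  111.3 152.4]
t lamp_head 0.8 [501.7 280.7 154.8]
t lamp_head 0.7 [ 525.4 -193.   300. ]
```

View pics/s2.png

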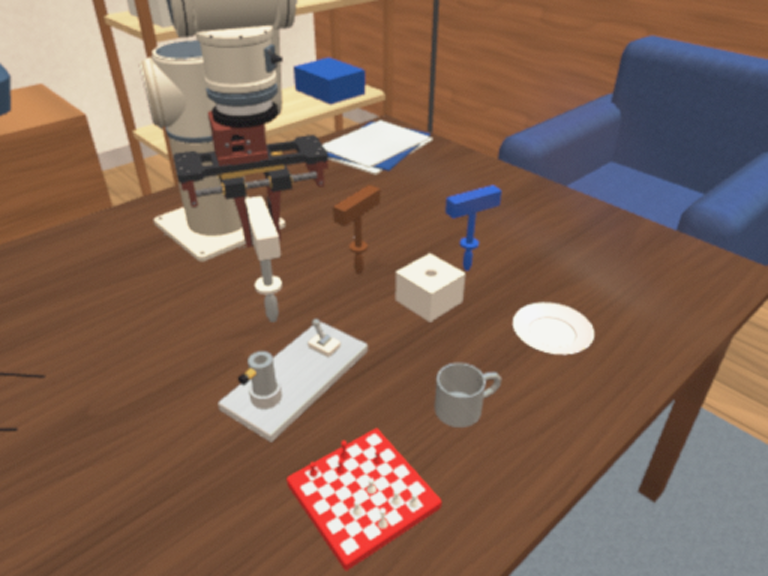

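View pics/w2.png

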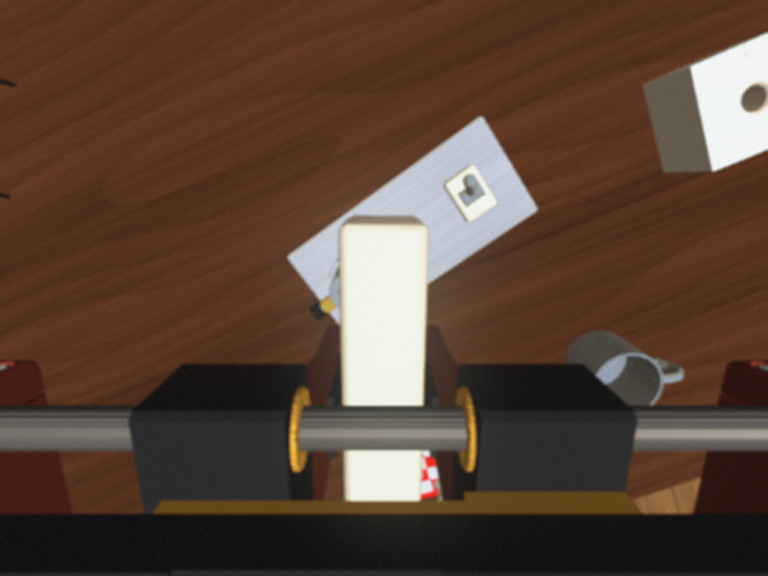

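The lamp is held upright; the spigot tip shows at (271,318) px in the scene view. I'll move above the sleeve and check alignment.

```bash
python3 -m handwheel '[[[0,0,-0.005],[-7,7,1],0],[[0,0,0],[-8,8,1],0],[[0,0,0],[-6,6,0],0],[[0,0,0],[-2,2,0],0],[[0,0,0],[0,0,0],0],[[0,0,0],[0,0,0],0],[[0,0,0],[0,0,0],0],[[0,0,0],[0,0,0],0],[[0,0,0],[0,0,0],0],[[0,0,0],[0,0,0],0]]'
python3 -c "
from h import *
go([536.7,-228.5,280],1.177)"
```

```text
t: 9.1
ee_pos: [537.6, -226.8, 288.3]
orientation: [2.609, 1.746, 0.002]
ft_force: [1.0, 0.9, -2.9]
width: 27.8
t 9.1 pos [ 537.6 -226.8  288.3] yaw 1.18 F [ 1.   0.9 -2.9] w 27.8 => shift [-1.9 -0.2  8.3] turn [0.0031 0.0003 0.0026] q [-0.42  0.3   1.67 -0.    1.17 -1.6 ]
```

Settle, lower a bit to about 15 mm above the rim, and look closely.

```bash
python3 -m handwheel '[[[0.002,0,0.002],[-2,0,7],0],[[0,0,0],[0,0,7],0],[[0,0,0],[0,0,5],0],[[0,0,0],[0,0,2],0],[[0,0,0],[0,0,0],0],[[0,0,0],[0,0,0],0],[[0,0,0],[0,0,0],0],[[0,0,0],[0,0,0],0],[[0,0,0],[0,0,0],0],[[0,0,0],[0,0,0],0]]'
python3 - <<'E'
from h import *
import pickle
go([536.7,-228.5,260],1.177)
def crop(p,x0,y0,x1,y1,f,n): cv2.imwrite(f"pics/{n}.png",cv2.resize(np.array(p["pixels"])[y0:y1,x0:x1,::-1],None,fx=f,fy=f,interpolation=cv2.INTER_CUBIC))
s=ctrl.get_image("scene");t=ctrl.get_image("top"); o=ctrl.get_obs()
pickle.dump((t,s,o),open("ts3.pkl","wb"))
x,y,z=o["ee_pos"]
for h in (-85.7,-145.7): print(px(s,[x,y,z+h]),px(t,[x,y,z+h]))
print(px(s,[536.7,-228.5,99]))
crop(s,130,150,230,275,5,"s3");crop(t,310,150,400,230,7,"t3")
E
```

```text
t: 9.93
ee_pos: [536.5, -228.1, 264.7]
orientation: [2.612, 1.745, -0.0]
ft_force: [-1.0, -0.5, -2.7]
width: 27.8
t 9.93 pos [ 536.5 -228.1  264.7] yaw 1.178 F [-1.  -0.5 -2.7] w 27.8 => shift [-0.3  0.4  4.7] turn [0.0001 0.0002 0.0011] q [-0.42  0.32  1.69 -0.    1.12 -1.6 ]
[168.98397519 210.82841257] [363.75952935 194.49208968]
[172.3779333  232.35194475] [356.14510496 196.78195486]
[173.34847706 239.29376941]
```

View pics/s3.png

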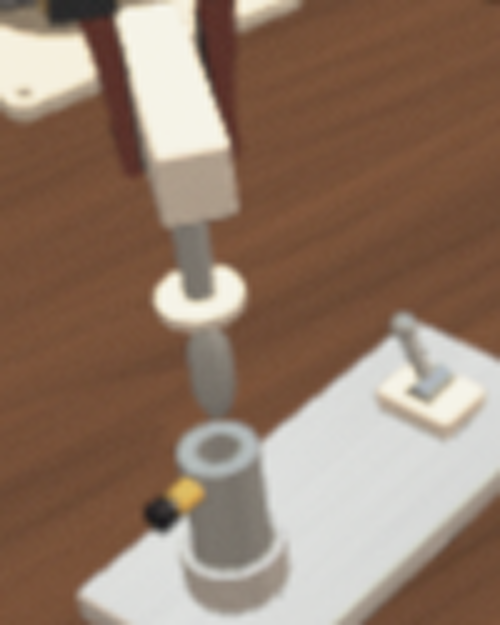

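View pics/t3.png

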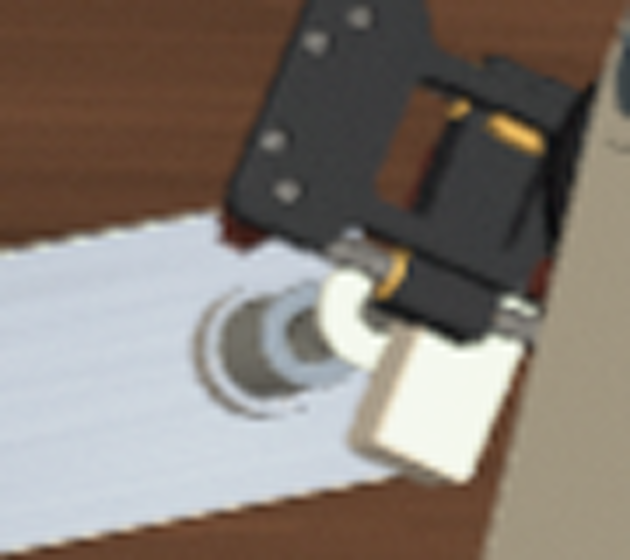

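Scene view: the spigot tip is at (215,412) and the rim centre at (218,450) in the crop, and both match predictions within 1 px (about 1–2 mm). Descending.

```bash
python3 -m handwheel '[[[0,0,0],[0,0,4],0],[[0,0,0],[0,0,4],0],[[0,0,0],[0,0,4],0],[[0,0,0],[0,0,3],0],[[0,0,0],[0,0,3],0],[[0,0,0],[0,0,2],0],[[0,0,0],[0,0,0],0],[[0,0,0],[0,0,0],0],[[0,0,0],[0,0,0],0],[[0,0,0],[0,0,0],0]]'
python3 -c "
from h import *
go([536.7,-228.5,235],1.177)"
```

```text
t: 10.87
ee_pos: [536.3, -228.0, 242.1]
orientation: [-2.612, -1.745, 0.001]
ft_force: [0.5, -0.2, -2.1]
width: 27.9
t 10.87 pos [ 536.3 -228.   242.1] yaw 1.178 F [ 0.5 -0.2 -2.1] w 27.9 => shift [-0.3  0.6  7.1] turn [-0.0006  0.0002  0.0011] q [-0.42  0.35  1.72 -0.    1.08 -1.6 ]
```

```bash
python3 -m handwheel '[[[0,0,0],[0,0,1.5],0],[[0,0,0],[0,0,1.5],0],[[0,0,0],[0,0,1.5],0],[[0,0,0],[0,0,1.5],0],[[0,0,0],[0,0,1.5],0],[[0,0,0],[0,0,1.5],0],[[0,0,0],[0,0,1],0],[[0,0,0],[0,0,0],0],[[0,0,0],[0,0,0],0],[[0,0,0],[0,0,0],0]]'
python3 -c "
from h import *
go([536.7,-228.5,225],1.177)"
```

```text
t: 11.7
ee_pos: [536.7, -228.9, 232.0]
orientation: [2.61, 1.744, -0.001]
ft_force: [0.2, -0.8, -2.1]
width: 27.7
t 11.7 pos [ 536.7 -228.9  232. ] yaw 1.178 F [ 0.2 -0.8 -2.1] w 27.7 => shift [ 0.4 -0.2  7. ] turn [0.0015 0.0014 0.0013] q [-0.42  0.36  1.72 -0.    1.06 -1.6 ]
```

```bash
python3 -m handwheel '[[[0,0,0],[0,0,1.5],0],[[0,0,0],[0,0,1.5],0],[[0,0,0],[0,0,1.5],0],[[0,0,0],[0,0,1.5],0],[[0,0,0],[0,0,1.5],0],[[0,0,0],[0,0,1.5],0],[[0,0,0],[0,0,1.5],0],[[0,0,0],[0,0,1.5],0],[[0,0,0],[0,0,1],0],[[0,0,0],[0,0,0],0]]'
python3 -c "
from h import *
go([536.7,-228.5,225],1.177)"
```

```text
t: 12.53
ee_pos: [536.3, -229.6, 223.2]
orientation: [2.609, 1.744, -0.002]
ft_force: [-1.2, -0.6, -2.0]
width: 27.6
t 12.53 pos [ 536.3 -229.6  223.2] yaw 1.179 F [-1.2 -0.6 -2. ] w 27.6 => shift [ 1.2 -0.1 -1.8] turn [0.0025 0.0029 0.0015] q [-0.42  0.37  1.73 -0.    1.04 -1.6 ]
```

```bash
python3 -m handwheel '[[[0.002,0.003,0.001],[0.5,0,2],0],[[0,0,0],[0.3,0,2],0],[[0,0,0],[0,0,2],0],[[0,0,0],[0,0,2],0],[[0,0,0],[0,0,2],0],[[0,0,0],[0,0,2],0],[[0,0,0],[0,0,2],0],[[0,0,0],[0,0,2],0],[[0,0,0],[0,0,2],0],[[0,0,0],[0,0,2],0]]'
python3 -c "
from h import *
go([536.7,-228.5,185],1.177)"
```

```text
t: 13.37
ee_pos: [536.7, -230.0, 203.6]
orientation: [2.611, 1.744, -0.0]
ft_force: [-2.4, -1.3, 4.5]
width: 27.5
t 13.37 pos [ 536.7 -230.   203.6] yaw 1.178 F [-2.4 -1.3  4.5] w 27.5 => shift [ 1.4 -0.6 18.6] turn [0.0017 0.0015 0.0008] q [-0.42  0.4   1.75 -0.    1.   -1.6 ]
```

```bash
python3 -m handwheel '[[[0,0,0],[0,0,2],0],[[0,0,0],[0,0,2],0],[[0,0,0],[0,0,2],0],[[0,0,0],[0,0,2],0],[[0,0,0],[0,0,2],0],[[0,0,0],[0,0,1.5],0],[[0,0,0],[0,0,1],0],[[0,0,0],[0,0,0],0],[[0,0,0],[0,0,0],0],[[0,0,0],[0,0,0],0]]'
python3 -c "
from h import *
go([536.7,-228.5,185],1.177)"
```

```text
t: 14.2
ee_pos: [536.5, -230.0, 187.4]
orientation: [2.611, 1.744, -0.001]
ft_force: [-1.4, -1.7, 1.0]
width: 27.9
t 14.2 pos [ 536.5 -230.   187.4] yaw 1.178 F [-1.4 -1.7  1. ] w 27.9 => shift [ 1.4 -0.4  2.4] turn [0.0008 0.0015 0.0008] q [-0.42  0.42  1.76 -0.    0.97 -1.6 ]
```

```bash
python3 -m handwheel '[[[0,0,0],[0,0,1],0],[[0,0,0],[0,0,1],0],[[0,0,0],[0,0,1],0],[[0,0,0],[0,0,1],0],[[0,0,0],[0,0,1],0],[[0,0,0],[0,0,1],0],[[0,0,0],[0,0,1],0],[[0,0,0],[0,0,1],0],[[0,0,0],[0,0,1],0],[[0,0,0],[0,0,1],0]]'
python3 - <<'E'
from h import *
go([536.7,-228.5,185],1.177)
def crop(p,x0,y0,x1,y1,f,n): cv2.imwrite(f"pics/{n}.png",cv2.resize(np.array(p["pixels"])[y0:y1,x0:x1,::-1],None,fx=f,fy=f,interpolation=cv2.INTER_CUBIC))
s=ctrl.get_image("scene");crop(s,130,170,230,280,5,"s4")
E
```

```text
t: 15.03
ee_pos: [536.8, -230.2, 184.7]
orientation: [2.61, 1.743, 0.001]
ft_force: [-5.1, -1.0, 9.4]
width: 27.6
t 15.03 pos [ 536.8 -230.2  184.7] yaw 1.178 F [-5.1 -1.   9.4] w 27.6 => shift [ 1.5 -0.8 -0.3] turn [0.0027 0.0013 0.0005] q [-0.42  0.42  1.76 -0.    0.96 -1.6 ]
```

View pics/s4.png

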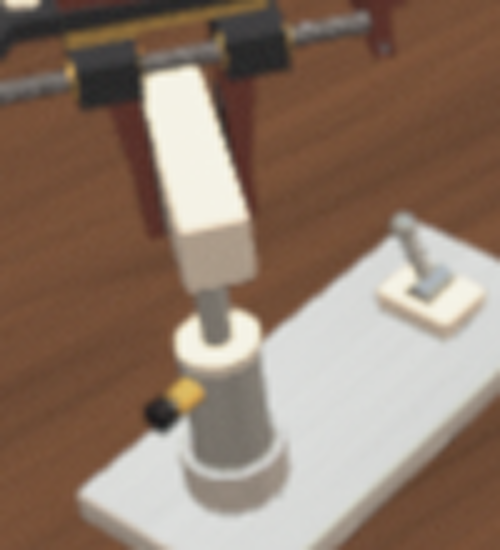

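```bash
python3 -m handwheel '[[[0,0,0],[0,0,1.5],0],[[0,0,0],[0,0,1.5],0],[[0,0,0],[0,0,1.5],0],[[0,0,0],[0,0,1.5],0],[[0,0,0],[0,0,1.5],0],[[0,0,0],[0,0,1.5],0],[[0,0,0],[0,0,1.5],0],[[0,0,0],[0,0,1.5],0],[[0,0,0],[0,0,1.5],0],[[0,0,0],[0,0,1.5],0]]'
python3 -c "
from h import *
go([536.7,-228.5,185],1.177)"
```

```text
t: 15.92
ee_pos: [537.0, -230.3, 184.6]
orientation: [2.609, 1.741, 0.004]
ft_force: [-4.5, 1.3, 13.5]
width: 28.0
t 15.92 pos [ 537.  -230.3  184.6] yaw 1.177 F [-4.5  1.3 13.5] w 28.0 => shift [ 1.5 -0.9 -0.4] turn [0.0058 0.0011 0.    ] q [-0.43  0.42  1.76 -0.    0.96 -1.6 ]
```

No movement under a 13–16 N push, so the collar is on the rim at the predicted height. I'll relax and release.

```bash
python3 -m handwheel '[[[0,0,0],[0,0,0],0],[[0,0,0],[0,0,0],0],[[0,0,0],[0,0,0],0.35],[[0,0,0],[0,0,0],0.5],[[0,0,0],[0,0,0],0.8],[[0,0,0],[0,0,0],1],[[0,0,0],[0,0,0],1],[[0,0,0],[0,0,0],1],[[0,0,0],[0,0,0],1],[[0,0,0],[0,0,0],1]]'
python3 -c "
from h import *
go([537,-230,290],1.177)"
```

```text
t: 16.75
ee_pos: [538.5, -229.1, 184.6]
orientation: [2.609, 1.74, 0.01]
ft_force: [0.4, 0.2, -0.4]
width: 74.0
t 16.75 pos [ 538.5 -229.1  184.6] yaw 1.176 F [ 0.4  0.2 -0.4] w 74.0 => shift [  -1.2   -0.2 -105.4] turn [ 0.0081 -0.0019 -0.0008] q [-0.42  0.42  1.76  0.    0.95 -1.6 ]
```

```bash
python3 -m handwheel '[[[0,0,0],[0,0,-6],1],[[0.004,0,0],[0,0,-8],1],[[0,0,0],[0,0,-10],1],[[0,0,0],[0,0,-10],1],[[0,0,0],[0,0,-10],1],[[0,0,0],[0,0,-10],1],[[0,0,0],[0,0,-8],1],[[0,0,0],[0,0,-5],1],[[0,0,0],[0,0,0],1],[[0,0,0],[0,0,0],1]]'
python3 - <<'E'
from h import *
go([480,-97,250],0.217)
def crop(p,x0,y0,x1,y1,f,n): cv2.imwrite(f"pics/{n}.png",cv2.resize(np.array(p["pixels"])[y0:y1,x0:x1,::-1],None,fx=f,fy=f,interpolation=cv2.INTER_CUBIC))
s=ctrl.get_image("scene");crop(s,130,150,230,280,5,"s5")
t=ctrl.get_image("top");crop(t,280,150,390,230,7,"t5")
for c in (s,t):
  for q in("lamp","lamp_head","toggle_tip"):
    for d in ctrl.spot_point(c,q)[:4]: print(q,round(d["score"],2),w(c,d["position"]).round(1))
E
```

```text
t: 17.58
ee_pos: [539.1, -229.6, 261.9]
orientation: [2.609, 1.739, 0.01]
ft_force: [1.0, -0.4, -0.9]
width: 87.8
t 17.58 pos [ 539.1 -229.6  261.9] yaw 1.176 F [ 1.  -0.4 -0.9] w 87.8 => shift [  99.6 -105.7   11.2] turn [ 0.0068 -0.0058  0.9591] q [-0.42  0.33  1.7   0.    1.11 -1.6 ]
lamp 0.96 [ 537.1 -226.9  103.5]
lamp 0.81 [500.6 285.6  60.2]
lamp 0.67 [358.8 115.   63.4]
lamp_head 0.97 [499.3 279.9 158.4]
lamp_head 0.97 [357.3 109.9 156.9]
lamp_head 0.95 [ 538.6 -228.5  193.1]
toggle_tip 0.46 [488.8 -94.7  62. ]
lamp 0.93 [ 537.  -227.    98.3]
lamp 0.88 [500.7 279.4  58.9]
lamp 0.71 [358.  109.8  59.5]
lamp 0.66 [ 538.  -231.3  195. ]
lamp_head 0.91 [361.9 110.6 151.8]
lamp_head 0.72 [ 539.5 -229.1  195.6]
lamp_head 0.66 [502.5 281.1 155. ]
toggle_tip 0.6 [495.3 -95.5  65.6]
```

View pics/s5.png

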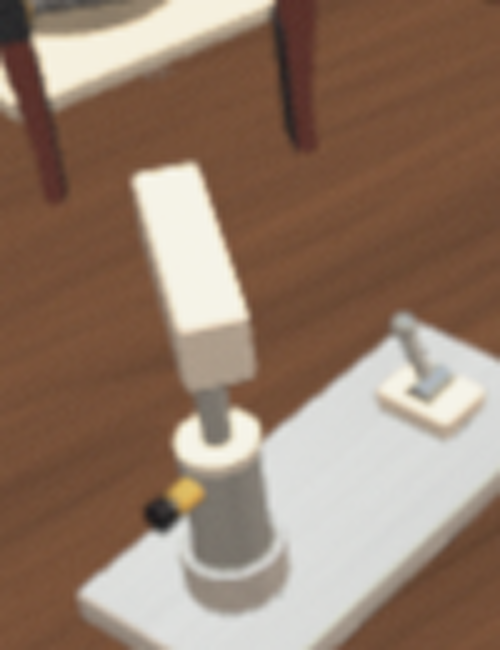

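View pics/t5.png

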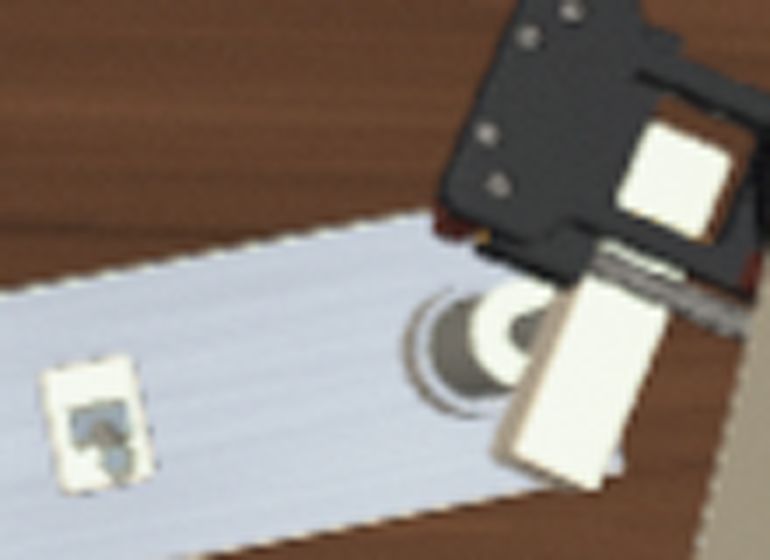

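The lamp is home and upright: collar flush at crop (217,440), reported height about 99. Now over to the switch.

```bash
python3 -m handwheel '[[[0,0,0],[8,-12,0],1],[[0,0,0],[13,-19,0],0.5],[[0,0,0],[15,-23,0],0],[[0,0,0],[15,-23,0],0],[[0,0,0],[13,-20,0],0],[[0,0,0],[8,-12,0],0],[[0,0,0],[4,-6,0],0],[[0,0,0.12],[0,0,0],0],[[0,0,0.12],[0,0,0],0],[[0,0,0.12],[0,0,0],0]]'
python3 -c "
from h import *
go([456,-104.4,150],0.217)"
```

```text
t: 18.82
ee_pos: [459.2, -111.5, 258.4]
orientation: [2.887, 1.229, 0.008]
ft_force: [0.9, -0.4, 0.3]
width: 31.5
t 18.82 pos [ 459.2 -111.5  258.4] yaw 0.805 F [ 0.9 -0.4  0.3] w 31.5 => shift [  2.5  -7.8 108.4] turn [ 0.0043 -0.0049  0.5877] q [-0.26  0.16  1.93  0.    1.04 -1.07]
```

```bash
python3 -m handwheel '[[[0,0,0.12],[0,0,10],0],[[0,0,0.12],[0,0,14],0],[[0,0,0.12],[0,0,14],0],[[0,0,0.1],[0,0,14],0],[[0,0,0.05],[0,0,14],0],[[0,0,0],[0,-3,14],0],[[0,0,0],[0,-2,8],0],[[0,0,0],[0,0,4],0],[[0,0,0],[0,0,0],0],[[0,0,0],[0,0,0],0]]'
python3 -c "
from h import *
go([456,-104.4,64],0.217)"
```

```text
t: 19.65
ee_pos: [466.5, -110.9, 164.7]
orientation: [3.107, 0.413, 0.023]
ft_force: [0.4, -0.5, 0.2]
width: 0.7
t 19.65 pos [ 466.5 -110.9  164.7] yaw 0.264 F [ 0.4 -0.5  0.2] w 0.7 => shift [ -9.8 -10.  100.4] turn [ 0.0089 -0.0137  0.0472] q [-0.26  0.3   2.01 -0.    0.82 -0.52]
```

```bash
python3 -m handwheel '[[[0.008,-0.012,0.03],[-4,-4,4],0],[[0,0,0.01],[-4,-4,8],0],[[0,0,0],[-1,-1,12],0],[[0,0,0],[0,0,12],0],[[0,0,0],[0,0,12],0],[[0,0,0],[0,0,8],0],[[0,0,0],[0,0,4],0],[[0,0,0],[0,0,0],0],[[0,0,0],[0,0,0],0],[[0,0,0],[0,0,0],0]]'
python3 -c "
from h import *
go([456,-104.4,64],0.217)"
```

```text
t: 20.48
ee_pos: [459.4, -105.5, 106.0]
orientation: [3.116, 0.353, 0.02]
ft_force: [0.3, -0.3, -0.0]
width: 0.1
t 20.48 pos [ 459.4 -105.5  106. ] yaw 0.226 F [ 0.3 -0.3 -0. ] w 0.1 => shift [-3.6 -2.1 42. ] turn [ 0.0068 -0.0123  0.0087] q [-0.25  0.4   2.05 -0.    0.67 -0.48]
```

```bash
python3 -m handwheel '[[[0.006,-0.012,0.008],[-2,-1,4],0],[[0,0,0],[-1,-1,8],0],[[0,0,0],[0,0,9],0],[[0,0,0],[0,0,8],0],[[0,0,0],[0,0,5],0],[[0,0,0],[0,0,2],0],[[0,0,0],[0,0,0],0],[[0,0,0],[0,0,0],0],[[0,0,0],[0,0,0],0],[[0,0,0],[0,0,0],0]]'
python3 - <<'E'
from h import *
go([456,-104.4,64],0.217)
def crop(p,x0,y0,x1,y1,f,n): cv2.imwrite(f"pics/{n}.png",cv2.resize(np.array(p["pixels"])[y0:y1,x0:x1,::-1],None,fx=f,fy=f,interpolation=cv2.INTER_CUBIC))
s=ctrl.get_image("scene");crop(s,140,150,250,270,5,"s6")
p=ctrl.get_image("wrist");save(p,"w6")
E
```

```text
t: 21.32
ee_pos: [456.5, -104.3, 66.8]
orientation: [3.122, 0.34, 0.001]
ft_force: [0.2, -0.4, 0.5]
width: 0.2
t 21.32 pos [ 456.5 -104.3   66.8] yaw 0.217 F [ 0.2 -0.4  0.5] w 0.2 => shift [-0.5 -0.   2.8] turn [ 0.0009 -0.0004 -0.0001] q [-0.25  0.48  2.07 -0.    0.6  -0.47]
```

View pics/s6.png

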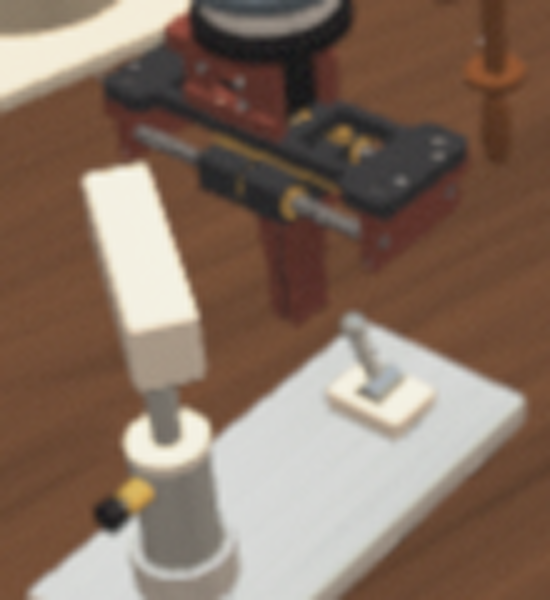

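View pics/w6.png

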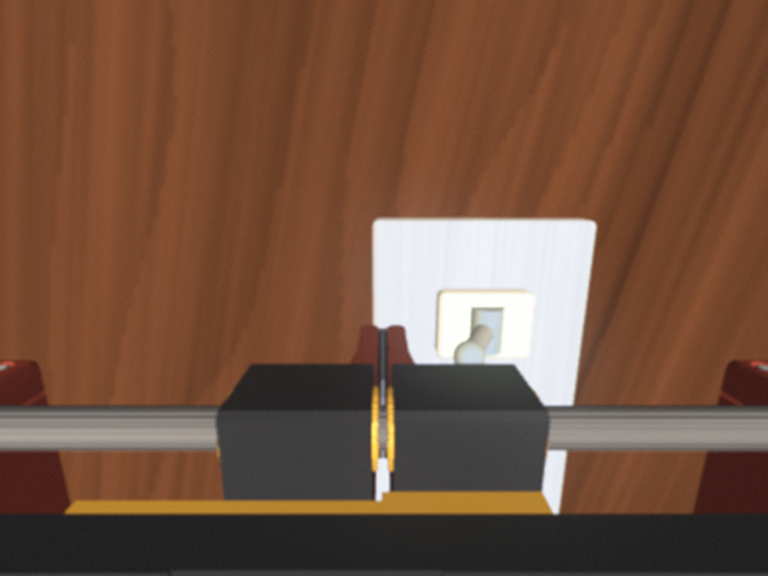

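```bash
python3 -m handwheel '[[[0,0,0],[2,1,2],0],[[0,0,0],[3,0,1],0],[[0,0,0],[3,0,0],0],[[0,0,0],[3,0,0],0],[[0,0,0],[3,0,0],0],[[0,0,0],[2,0,0],0],[[0,0,0],[2,0,0],0],[[0,0,0],[2,0,0],0],[[0,0,0],[2,0,0],0],[[0,0,0],[2,0,0],0]]'
python3 -c "
from h import *
go([505,-93.6,64],0.217)"
```

```text
t: 22.25
ee_pos: [480.7, -99.6, 64.2]
orientation: [3.123, 0.341, -0.004]
ft_force: [-2.8, -1.1, 1.9]
width: 0.5
t 22.25 pos [480.7 -99.6  64.2] yaw 0.217 F [-2.8 -1.1  1.9] w 0.5 => shift [25.  -0.7  0.1] turn [0.0001 0.0029 0.0004] q [-0.23  0.5   2.02 -0.    0.62 -0.44]
```

```bash
python3 -m handwheel '[[[0,0,0],[2,0,0],0],[[0,0,0],[2,0,0],0],[[0,0,0],[2,0,0],0],[[0,0,0],[2,0,0],0],[[0,0,0],[2,0,0],0],[[0,0,0],[2,0,0],0],[[0,0,0],[2,0,0],0],[[0,0,0],[2,0,0],0],[[0,0,0],[1.5,0,0],0],[[0,0,0],[1.5,0,0],0]]'
python3 -c "
from h import *
go([505,-93.6,64],0.217)"
```

```text
t: 23.08
ee_pos: [501.1, -94.9, 63.8]
orientation: [3.123, 0.341, -0.005]
ft_force: [-1.0, -0.6, -1.6]
width: 0.5
t 23.08 pos [501.1 -94.9  63.8] yaw 0.217 F [-1.  -0.6 -1.6] w 0.5 => shift [ 4.  -0.5 -0.2] turn [-0.0002  0.0031  0.0003] q [-0.21  0.52  1.97 -0.    0.65 -0.43]
```

```bash
python3 -m handwheel '[[[0,0,0],[1.5,0,0],0],[[0,0,0],[1.5,0,0],0],[[0,0,0],[1.5,0,0],0],[[0,0,0],[1.5,0,0],0],[[0,0,0],[1.5,0,0],0],[[0,0,0],[1,0,0],0],[[0,0,0],[1,0,0],0],[[0,0,0],[1,0,0],0],[[0,0,0],[1,0,0],0],[[0,0,0],[1,0,0],0]]'
python3 -c "
from h import *
go([505,-93.6,64],0.217)"
```

```text
t: 23.92
ee_pos: [506.0, -93.5, 63.0]
orientation: [-3.122, -0.344, 0.033]
ft_force: [-6.8, -3.8, 3.9]
width: 0.6
t 23.92 pos [506.  -93.5  63. ] yaw 0.219 F [-6.8 -3.8  3.9] w 0.6 => shift [-1.  -0.1 -1. ] turn [-0.003   0.0208  0.0022] q [-0.2   0.54  1.95 -0.01  0.67 -0.41]
```

```bash
python3 -m handwheel '[[[0,0,0],[1,0,0],0],[[0,0,0],[1,0,0],0],[[0,0,0],[1.5,0,0],0],[[0,0,0],[1.5,0,0],0],[[0,0,0],[1.5,0,0],0],[[0,0,0],[1.5,0,0],0],[[0,0,0],[1.5,0,0],0],[[0,0,0],[1.5,0,0],0],[[0,0,0],[1.5,0,0],0],[[0,0,0],[1.5,0,0],0]]'
python3 - <<'E'
from h import *
go([505,-93.6,64],0.217)
def crop(p,x0,y0,x1,y1,f,n): cv2.imwrite(f"pics/{n}.png",cv2.resize(np.array(p["pixels"])[y0:y1,x0:x1,::-1],None,fx=f,fy=f,interpolation=cv2.INTER_CUBIC))
s=ctrl.get_image("scene");crop(s,140,150,250,270,5,"s7")
E
```

```text
t: 24.75
ee_pos: [506.3, -93.5, 63.1]
orientation: [-3.12, -0.348, 0.079]
ft_force: [-7.8, -3.9, 7.1]
width: 0.7
t 24.75 pos [506.3 -93.5  63.1] yaw 0.222 F [-7.8 -3.9  7.1] w 0.7 => shift [-1.3 -0.2 -0.8] turn [-0.0067  0.0497  0.005 ] q [-0.2   0.54  1.93 -0.02  0.71 -0.4 ]
```

View pics/s7.png

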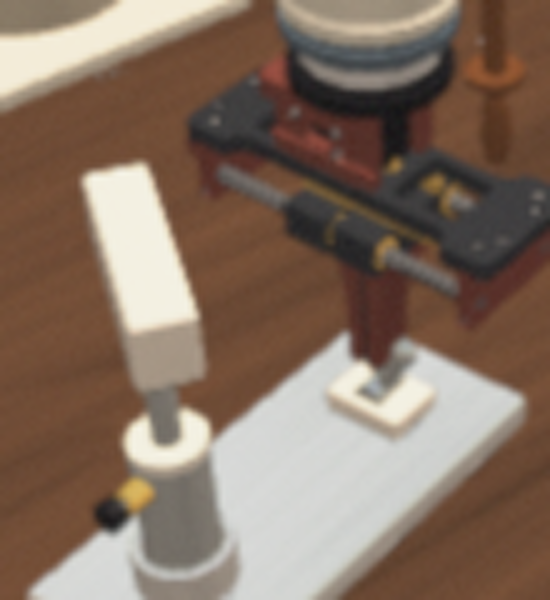

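The lever now leans to +x at about (400,362) and doesn't move further at about 9 N. I'll back off and lift clear.

```bash
python3 -m handwheel '[[[0,0,0],[-2,0,0],0],[[0,0,0],[-4,0,0],0],[[0,0.02,0],[-6,0,0],0],[[0,0.02,0],[-6,0,0],0],[[0,0,0],[-6,0,0],0],[[0,0,0],[-3,0,-5],0],[[0,0,0],[0,0,-10],0],[[0,0,0],[0,0,-14],0],[[0,0,0],[0,0,-14],0],[[0,0,0],[0,0,-14],0]]'
python3 -m handwheel '[[[0,0,0],[-10,0,-14],0],[[0,0,0],[-15,0,-14],0],[[0,0,0],[-20,0,-14],0],[[0,0,0],[-20,0,-10],0],[[0,0,0],[-20,0,-6],0],[[0,0,0],[-10,0,-3],0],[[0,0,0],[0,0,0],0],[[0,0,0],[0,0,0],0],[[0,0,0],[0,0,0],0],[[0,0,0],[0,0,0],0]]'
python3 - <<'E'
from h import *
go([505,-93.6,64],0.217)
def crop(p,x0,y0,x1,y1,f,n): cv2.imwrite(f"pics/{n}.png",cv2.resize(np.array(p["pixels"])[y0:y1,x0:x1,::-1],None,fx=f,fy=f,interpolation=cv2.INTER_CUBIC))
s=ctrl.get_image("scene");save(s,"s8b");crop(s,140,150,250,270,5,"s8");t=ctrl.get_image("top");crop(t,270,150,380,240,7,"t8")
for a in (0,0.5,1.0):
    b=np.array([506.8,-93.2]);X=np.array([.977,.215]);th=a-.5
    P=[*(b+36*np.sin(th)*X),32+36*np.cos(th)]; u=px(s,P);v=px(t,P)
    print(a,((u-[140,150]+.5)*5).round(),((v-[270,150]+.5)*7).round())
for c in (s,t):
  for q in("lamp","lamp_head","toggle_tip","tea_holder","saucer","chess_set"):
    for d in ctrl.spot_point(c,q)[:1 if q[0] in"tsc" else 3]: print(q,round(d["score"],2),w(c,d["position"]).round(1))
E
```

```text
t: 25.63
ee_pos: [482.8, -100.1, 124.6]
orientation: [-3.118, -0.346, 0.006]
ft_force: [0.6, -0.1, -0.2]
width: 0.7
t: 26.47
ee_pos: [396.9, -123.0, 199.6]
orientation: [3.118, 0.347, 0.024]
ft_force: [-0.0, -0.3, -0.2]
width: 0.4
t 26.47 pos [ 396.9 -123.   199.6] yaw 0.222 F [-0.  -0.3 -0.2] w 0.4 => shift [109.9  -5.8 137.2] turn [ 0.0057 -0.0146  0.0045] q [-0.33  0.15  2.11  0.    0.87 -0.56]
0 [349. 329.] [190. 468.]
0.5 [375. 335.] [182. 419.]
1.0 [403. 355.] [170. 371.]
lamp 0.97 [361.3 113.6  64.6]
lamp 0.69 [ 7.417e+02 -1.650e+01 -7.000e-01]
lamp 0.63 [ 537.9 -227.1   98.6]
lamp_head 0.66 [498.2 281.5 157.1]
lamp_head 0.56 [358.2 111.4 158.6]
lamp_head 0.55 [ 537.1 -230.4  192.2]
toggle_tip 0.58 [522.  -86.5  61.4]
saucer 0.91 [738.8 236.9  -1.9]
chess_set 0.63 [ 757.9 -223.3   -2.9]
lamp 0.85 [360.4 113.2  58.9]
lamp 0.67 [ 538.6 -226.4   97.6]
lamp_head 0.96 [505.  280.7 155.5]
lamp_head 0.88 [ 536.1 -228.3  192.9]
lamp_head 0.71 [361.7 104.2 151.4]
toggle_tip 0.59 [522.9 -90.4  63.1]
tea_holder 0.86 [740.2 -17.6   3.3]
saucer 0.71 [737.5 237.1   1.4]
chess_set 0.69 [ 760.8 -226.8    2.1]
```

View pics/s8.png

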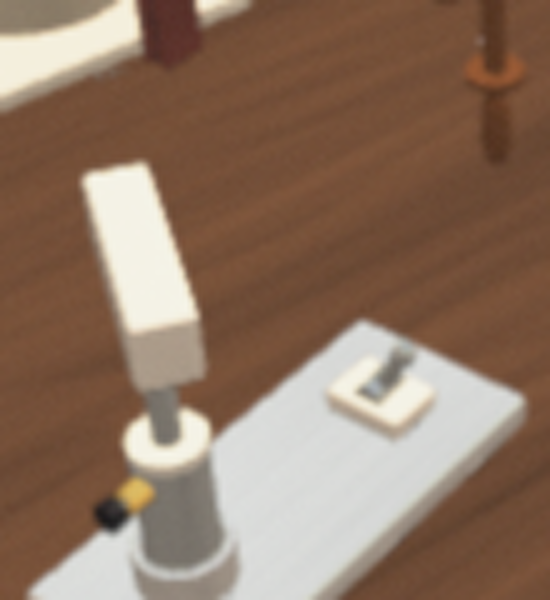

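View pics/t8.png

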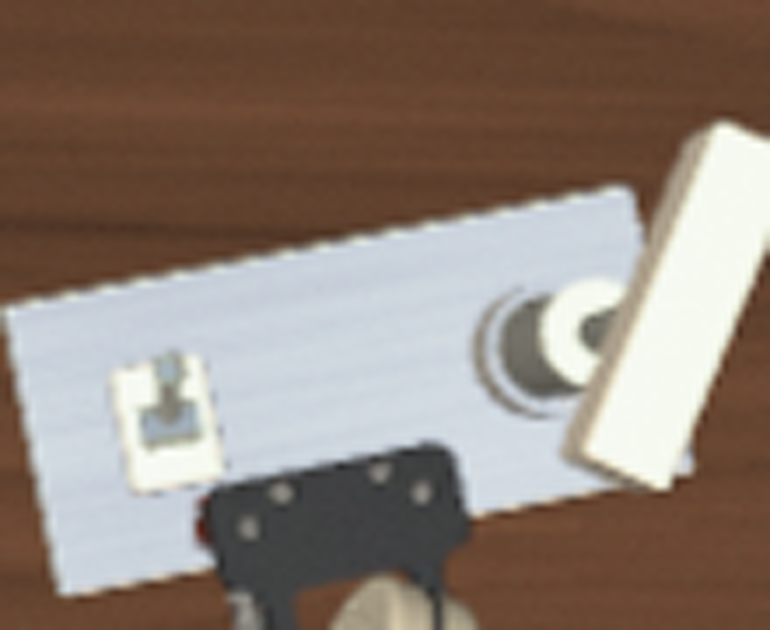

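View pics/s8b.png

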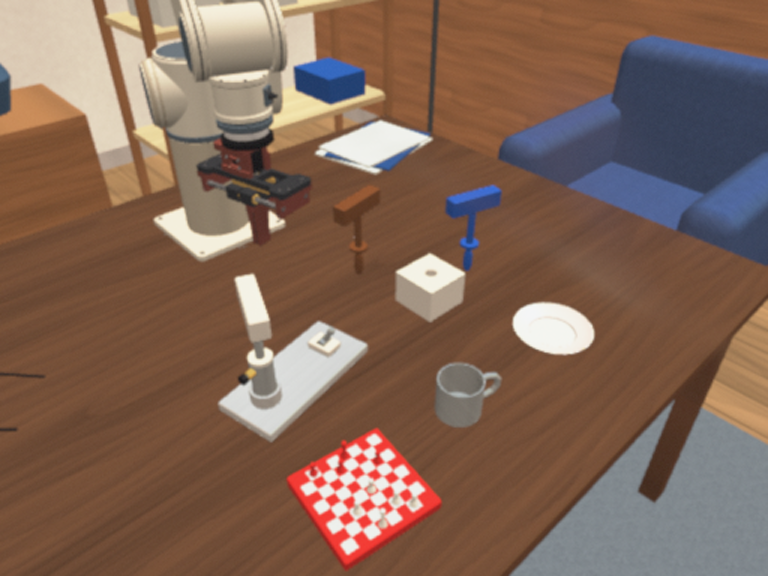

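The lever tip shows at (402,355) in the scene crop and (171,365) in the top crop; fully-on predicts (403,355) and (170,371). The lamp is upright with its collar flush, the bystanders haven't moved, and the robot is clear. Handing in.

```bash
python3 -c "
from h import *
print(ctrl.close_job())"
```

```text
the job is handed in; nothing more can be done
None
```

The lamp is in the sleeve with its collar on the rim, the toggle switch is on, and I handed the job in at about 27 s of the 59 s allowed.

- **Lamp:** I lifted the white lamp straight out of the dock and pressed it down past the plunger. The push dropped at the groove, and the collar stopped exactly at the height I had worked out from the pictures. It did not move further at about 13–16 N, so I let go.
- **Switch:** After that I pushed the lever over until it stopped, at about 9 N sideways (about 11 N in all), and backed off.
- **Last checks:** The pictures show the lamp upright and the collar flush. The lever tip is within a pixel of its fully-on position in both views. The chess set, saucer and tea glass holder are where they were, to within the networks' few millimetres, and the robot touches nothing.
- **Unconfirmed or off:**
  - Forces were read only at the end of each move, so short peaks in between were not seen, though every step was small. The highest I read was about 14 N.
  - The plunger clicking in is judged from the force drop and the final height, not seen directly.
  - The socket sat 1–1.5 mm from my first estimate.
  - In the last pictures one network gave a false "lamp" at the tea glass holder, and the scene view did not report the holder itself. The top view did.

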